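# Clamp a glued batten with four clicks of the ratchet lever

### The arm

A 7-joint arm with a two-finger parallel gripper is mounted at the origin on the work surface. World frame = base frame: x ahead of the robot, y to its left, z up, the work surface at z = 0. Lengths are in m, angles in rad, forces in N, time in s.
With the tool pointing down it reaches from about 0.4 to 0.85 m from the base axis. Payload 6.9 kg.
Tool frame: the origin (TCP) lies midway between the tips of the shut fingers; the grasp point (between the pads) lies 19 mm behind it; z points along the fingers, y is the line along which they close (so a half turn about z gives the same grasp; the last joint's range is limited). The gripper opens to 85 mm and grips with 20 to 120 N. Pads are 22 mm wide; open, the fingers measure 114 mm over their backs; the gripper's body (76 mm by 85 mm) begins 54 mm behind the grasp point. The pads swing forward as they close: fully open they stand 13 mm farther back than shut.
Start: joints at [1.407, 0.507, -0.238, 1.5, 0.126, 1.149, -0.155], TCP at [0.166, -0.603, 0.231] pointing down, gripper open.
Joint ranges: [-3.08, 3.08], [-0.24, 2.05], [-1.43, 1.35], [0, 2.5], [-1.52, 4.66], [0.17, 1.96], [-2.89, 2.89]. Speed limits (rad/s): [2.39, 2.39, 3.14, 3.14, 3.14, 3.14, 3.14].

### API

Orientations are given as a rotation vector (axis times angle).
In Python, from cell import arm gives the robot as it stands. The module is installed in compiled form; this text tells all that it offers.
- The arm moves only by the shell command python3 -m creep 'ROWS' [FORCE]. ROWS is JSON, a list of rows, each a list of 7 numbers: the shift along the tool's x, y, z scaled (see below), then the turn, a rotation vector about the tool's x, y, z scaled (see below), then the closure, from -1 (fully open) to 1 (shut). In form: [[dx, dy, dz, wx, wy, wz, grip], ...]. A call has 1 to 12 rows; each row shifts and turns the commanded pose from where the row before left it, along the tool's axes as they then stand; what a row does not reach is not made up. The controller multiplies each number of a shift by 30 mm and each number of a turn by 1.5 rad. A row lasts 1/8 s, in which the tool goes at most 62.5 mm and 10.7 degrees, less where a joint would pass 70% of its speed; a pose out of reach is approached as far as the arm can. A call with a number of a shift or a turn outside -1 to 1 is refused whole. A call with a gripper value outside its range is refused whole. The fingers move at their own pace and stop on an object; FORCE is the grip in N (left out, the last holds). Time passes only in rows, so rows that do not move let the fingers close. It gives the time, the measured TCP pose, the force, the opening and the grip force at its end, in the units of the state.
- arm.observe(): the state, without advancing time (a new reading comes with each control period).
- arm.get_image(name): name is "scene" or "top"; returns (picture, depth): 384x512x3 uint8, red, green, blue; 384x512 float32, m along the optical axis (not along the pixel's ray), 0 where there is no reading.
- arm.camera_model(name): a dict with "camera_matrix" (3x3 intrinsics, pixels), "dist" ([k1, k2, p1, p2, k3] as OpenCV has them; the pictures are not rectified), "position" and "orientation" of the camera in the world. Camera axes: x right, y up, looking along -z (the intrinsics and any distortion apply to the point x, -y, -z); pixel columns grow to the right and rows downward; lengths in m; the calibration is good to about 2 mm. A picture is of the moment at which its call begins. camera_model takes no time and is no camera call.
- arm.close_job(): hands the job in; it is judged then, once.
The state is a dict: "t": time; "joint_positions": joint angles; "qvel": joint speeds; "effort": joint torques, N m; "tool_pos": TCP position; "eef_rot": TCP orientation; "ft_force": force on the tool from outside, world axes, zero at the start; "ft_torque": the same for the moment, N m; "gripper_width": finger opening in m; "grasp_force": force on a finger pad.
Only numpy, scipy, OpenCV 4.12 (cv2) and the standard library are available. Lean on these libraries where they do the work, as an engineer would, in place of code of your own. Each camera call takes 0.05 s, during which the arm holds its last target. There are 200 camera calls.

### The job

Lay the loose plywood caul along the top of the glued batten, flat and with its middle under the foot of the hold-down clamp. Then press the clamp's ratchet lever down four clicks and no further, so that the foot squeezes the caul, and finish with the gripper still pressing down on the lever, holding it there while the glue grabs. Leave the glue bottle, the box of screws and the tape measure where they are.

Things in the scene. Friction and masses are not known exactly. Their poses are not given: they have to be found in the camera images.
- jig: Gluing jig fixed to the bench: MDF board 360 x 250 x 12 mm (y from -95 to +155 mm), on it a pine seat 300 x 150 x 18 mm, a hardwood batten glued on that, and a ratchet-lever hold-down clamp. Origin on the bench straight below the clamp's foot; z up, x along the batten, +y from the foot to the clamp's upright rail.
- rail_top (a point): Top of the clamp's upright rail, a 25 x 8 mm steel bar 115 mm from the foot (jig +y), 227 mm above the bench. The aluminium arm, 24 to 30 mm wide, runs from above the foot to the rail, underside 95 mm and more above the bench; the sprung pawl's barrel leans up over it to 190 mm. Axes as the jig's.
- batten_top (a point): Centre of the top face of the batten (280 x 36 x 20 mm), straight below the foot, 50 mm above the bench. Axes as the jig's: x along the batten.
- foot: The clamp's round black rubber foot, 32 mm across, 8 mm thick. Origin at the centre of its sole, which looks down, 82 mm above the bench with the lever fully up. The lever lowers it 14 mm per rad. It is sprung on its stem (3.5 N per mm) and meets a caul lying on the batten (top 70 mm above the bench) about at the third click.
- lever (a joint): Lever angle, rad: 0 fully up (handle 1.0 rad above level, away from the rail), growing as it is pressed down; level at 1.0, stop at 1.6. Starts at 0 to 0.2, stays where left, light up to 0.3. A click: the handle's resistance grows to 7 to 12 N, then drops below 3 N, at 0.44, 0.64, 0.84, 1.04 (fourth), 1.24 (fifth). It comes back no further than 0.06 past its last click.
- lever_pivot (a point): Centre of the lever's axle, straight above the foot, 138 mm above the bench. Axes are the lever's: x along the axle (the jig's x), -y outwards along the handle, z square to the handle's upper face.
- lever_grip (a point): Middle of the upper face of the lever's black grip, where it is best pressed: 115 mm from the axle along the handle, 8 mm above the handle's centre line. The grip is 22 mm wide, 16 mm thick and runs from 58 to 153 mm from the axle. Axes as the lever's.
- caul_center (a point): Centre (half-way up) of the caul, a plain plywood strip 220 mm long (x), 44 mm wide (y) and 20 mm thick (z), about 120 g, lying flat and loose on the bench beside the jig. Both ends are alike.
- glue: White glue bottle, 60 mm across, 170 mm tall, standing on the bench on the rail side of the jig. Origin at the centre of its underside. To be left alone.
- carton: Open cardboard box of screws, 90 x 120 x 55 mm, on the bench behind the clamp's rail. Origin at the centre of its underside. To be left alone.
- tape: Black tape measure lying flat, about 70 x 70 x 32 mm, on the bench near the caul. Origin at its underside. To be left alone.

How it is judged:
By the outcome, as a careful person would: the job done as asked, in the order asked, and still so for the second after the job is handed in, while the arm keeps its last pose, push and grip.
It also fails if it takes over 72 s, if anything falls off the work surface, if the arm or the gripper's body presses on something with over 40 N, if the wrist force passes 120 N, or if a joint passes its speed limit or range.

## Working session

There is one attempt and no reset: what is moved stays moved. The work goes in short steps, Python scripts to look and compute and a shell command to move; the robot and the scene stay as the last step left them, time stands still between calls to the robot, and variables do not carry over. Pictures are saved under pics/ and viewed, at most 10 in all, crops included, and the job is handed in when it is done.

```bash
mkdir -p pics
cat > h.py <<'E'
import numpy as np,cv2
from cell import arm
from scipy.spatial.transform import Rotation as R
def snap(name,fn):
    im,d=arm.get_image(name); cv2.imwrite(f'pics/{fn}.png',im[:,:,::-1]); np.save(f'pics/{fn}.npy',d); return im,d
def cam(name):
    m=arm.camera_model(name); o=np.array(m['orientation'],float)
    Rm=o if o.shape==(3,3) else R.from_rotvec(o).as_matrix() if o.size==3 else R.from_quat(o).as_matrix()
    return np.array(m['camera_matrix']),np.array(m['dist']),np.array(m['position']),Rm
def px(name,fn,uv,z=None):
    K,D,p,Rm=cam(name); d=np.load(f'pics/{fn}.npy'); out=[]
    for u,v in uv:
        x,y=cv2.undistortPoints(np.array([[[u,v]]],float),K,D)[0,0]
        r=Rm@np.array([x,-y,-1])
        if z is None:
            s=np.median(d[int(v)-1:int(v)+2,int(u)-1:int(u)+2])
        else: s=(z-p[2])/r[2]
        out.append(p+s*r)
    return np.array(out)
E
python3 - <<'E'
from h import *
for n in('scene','top'):
    snap(n,n+'0'); m=arm.camera_model(n); print(m)
s=arm.observe(); print(s)
a=cv2.imread('pics/scene0.png');b=cv2.imread('pics/top0.png')
E
```

```text
{'camera_matrix': array([[406.29065681,   0.        , 255.09400315],
       [  0.        , 406.29065681, 198.28282858],
       [  0.        ,   0.        ,   1.        ]]), 'dist': array([-0.08048799,  0.        ,  0.        ,  0.        ,  0.        ]), 'position': array([ 1.2430248 , -0.87926166,  1.06632473]), 'orientation': array([0.85620854, 0.30244647, 0.67435298])}
{'camera_matrix': array([[446.7044535 ,   0.        , 261.5138532 ],
       [  0.        , 446.7044535 , 186.29896551],
       [  0.        ,   0.        ,   1.        ]]), 'dist': array([-0.11754683,  0.        ,  0.        ,  0.        ,  0.        ]), 'position': array([ 0.39734957, -0.03970933,  1.49589304]), 'orientation': array([ 0.0578118 , -0.09423854, -1.56435803])}
{'t': 0.1, 'joint_positions': array([ 1.40753375,  0.50824417, -0.23751407,  1.50101608,  0.12569171,
        1.14893389, -0.15481834]), 'qvel': array([-1.23195461e-03, -1.31163821e-03, -1.49521644e-03, -1.38373419e-03,
        2.20618280e-04, -3.85945334e-05, -6.76069402e-04]), 'effort': array([-4.43850629e-03, -6.21836329e+01, -2.19456196e+00, -2.50205326e+01,
        1.24747708e-02,  7.90714956e-03, -1.48411613e-05]), 'tool_pos': array([ 0.16576214, -0.60214658,  0.23052777]), 'eef_rot': array([-3.11169374e+00, -4.20645742e-01,  3.93532801e-04]), 'ft_force': array([-0.21461612,  0.84318505,  0.47714912]), 'ft_torque': array([ 0.03136491, -0.0151465 , -0.03789129]), 'grasp_force': 0.0, 'gripper_width': 0.08560468114116897}
```

View pics/scene0.png

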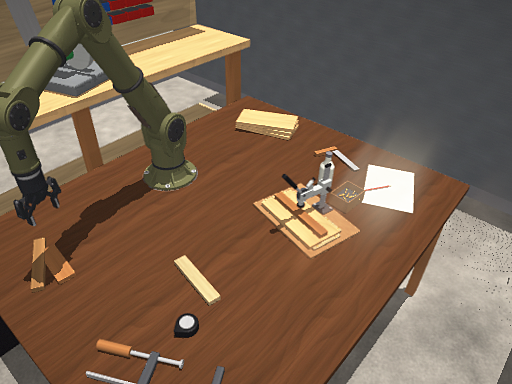

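View pics/top0.png

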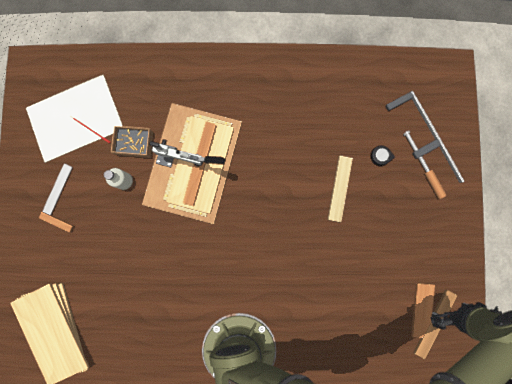

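The top view shows the jig at about (193,163), with the lever pointing right (−y) to (225,161). The caul is at (341,188), the tape at (381,155), the bottle at (118,179) and the carton at (132,141). I'll enlarge the jig and caul.

Run:
```python
from h import *
b=cv2.imread('pics/top0.png'); a=cv2.imread('pics/scene0.png')
c=cv2.resize(b[95:230,140:250],None,fx=4,fy=4,interpolation=cv2.INTER_CUBIC)
e=cv2.resize(a[140:260,250:365],None,fx=3,fy=3,interpolation=cv2.INTER_CUBIC)
o=np.zeros((540,800,3),np.uint8);o[:,:440]=c;o[:360,445:790]=e;cv2.imwrite('pics/crop1.png',o)
# caul by colour/depth
d=np.load('pics/top0.npy'); m=np.zeros(b.shape[:2],np.uint8)
m[150:228,322:360]=(b[150:228,322:360,1]>120)
ys,xs=np.nonzero(m); r=cv2.minAreaRect(np.c_[xs,ys].astype(np.float32)); print(r)
q=px('top','top0',cv2.boxPoints(r),z=.02); print(q,q.mean(0)); 
for i in range(4): print(np.linalg.norm(q[i]-q[i-1]), np.arctan2(*(q[i]-q[i-1])[[1,0]]))
print(px('top','top0',[(341,188),(381,155)]))
```

```text
((339.9499816894531, 188.35000610351562), (13.905985832214355, 65.66856384277344), 10.17551040649414)
[[ 0.43172995 -0.29254306  0.02      ]
 [ 0.64916853 -0.33427633  0.02      ]
 [ 0.64128327 -0.38092584  0.02      ]
 [ 0.42364574 -0.33840114  0.02      ]] [ 0.53645687 -0.33653659  0.02      ]
0.046565204776916766 1.3963017080211473
0.22140732084183073 -0.18962529283999727
0.0473112497355599 -1.738245513755567
0.22175311192989847 2.9486314724734464
[[ 0.53695417 -0.3400655   0.01842427]
 [ 0.64815947 -0.4756714   0.03177354]]
```

View pics/crop1.png

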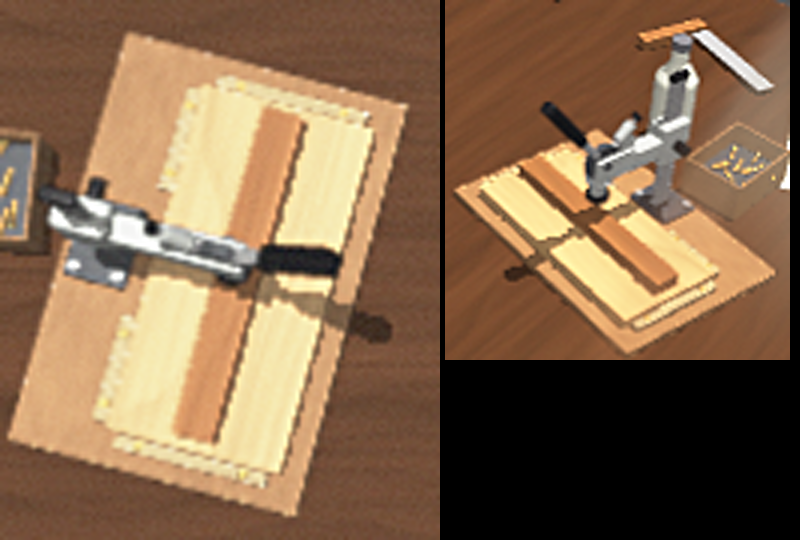

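The crop shows MDF corners at (172.5,103), (242,121), (214.5,224) and (142.5,205) in full-frame pixels. The batten's corners are at (205.5,122), (216.5,125), (193,205) and (183.5,203). The handle is raised and points to −y.

Run:
```python
from h import *
f=lambda L:[(u/4+140-.4,v/4+95-.4) for u,v in L]
B=px('top','top0',f([(130,32),(407,103),(298,515),(10,440)]),z=.012)
T=px('top','top0',f([(262,107),(306,120),(213,441),(174,433)]),z=.05)
for Q,n in((B,'board'),(T,'batten')):
    print(n,Q.mean(0))
    for i in range(4): e=Q[i]-Q[i-1];print(np.linalg.norm(e).round(4),np.degrees(np.arctan2(e[1],e[0])).round(2))
fx=np.array([.0,0])
e=(B[0]+B[1]-B[2]-B[3]); a=np.arctan2(e[1],e[0]); c,s=np.cos(a),np.sin(a); J=np.array([[c,-s],[s,c]])
print('jig yaw',np.degrees(a),'foot from board',B.mean(0)[:2]-J@[0,.03])
# lever from depth: cluster points near jig with z>0.1
K,D,p,Rm=cam('top'); o=B.mean(0)[:2]-J@[0,.03]
uv=[(u,v) for v in range(130,175) for u in range(150,235)]
P=px('top','top0',uv); L=np.c_[(P[:,:2]-o)@J,P[:,2]]
k=(L[:,1]<-.03)&(L[:,2]>.09)&(abs(L[:,0])<.05); print(L[k].round(3)[np.argsort(L[k][:,1])][::3])
st=arm.observe();print(R.from_rotvec(st['eef_rot']).as_matrix().round(3))
```

```text
board [0.62209958 0.15867983 0.012     ]
0.3608 -14.67
0.2449 -104.4
0.3593 165.95
0.2488 75.94
batten [0.61321279 0.13050567 0.05      ]
0.278 -13.87
0.0381 -106.43
0.2748 164.94
0.0324 78.84
jig yaw -14.356702758495844 foot from board [0.61466084 0.12961671]
[[-0.005 -0.097  0.255]
 [-0.008 -0.095  0.254]
 [-0.003 -0.093  0.256]
 [-0.011 -0.092  0.251]
 [-0.007 -0.091  0.257]
 [-0.001 -0.09   0.258]
 [ 0.001 -0.089  0.258]
 [ 0.004 -0.089  0.258]
 [-0.002 -0.087  0.258]
 [-0.01  -0.086  0.254]
 [-0.006 -0.085  0.258]
 [ 0.    -0.084  0.257]
 [-0.009 -0.083  0.257]
 [ 0.006 -0.082  0.252]
 [-0.011 -0.081  0.249]
 [-0.012 -0.08   0.236]
 [ 0.006 -0.079  0.25 ]
 [-0.009 -0.077  0.249]
 [-0.007 -0.076  0.251]
 [-0.001 -0.075  0.247]
 [ 0.002 -0.074  0.246]
 [-0.004 -0.072  0.244]
 [ 0.002 -0.07   0.242]
 [-0.007 -0.07   0.239]
 [-0.001 -0.068  0.239]
 [ 0.002 -0.067  0.238]
 [ 0.005 -0.066  0.234]
 [ 0.009 -0.064  0.227]
 [ 0.002 -0.064  0.234]
 [-0.004 -0.062  0.23 ]
 [ 0.001 -0.061  0.233]
 [-0.007 -0.06   0.228]
 [ 0.008 -0.059  0.226]
 [ 0.001 -0.057  0.225]
 [ 0.004 -0.057  0.225]
 [ 0.008 -0.055  0.218]
 [-0.01  -0.054  0.217]
 [-0.005 -0.053  0.219]
 [ 0.001 -0.051  0.218]
 [-0.008 -0.05   0.215]
 [ 0.008 -0.048  0.21 ]
 [-0.011 -0.047  0.208]
 [ 0.004 -0.046  0.211]
 [-0.002 -0.045  0.21 ]
 [-0.011 -0.043  0.202]
 [-0.006 -0.043  0.207]
 [ 0.    -0.041  0.206]
 [ 0.004 -0.04   0.203]
 [ 0.007 -0.038  0.198]
 [-0.011 -0.037  0.193]
 [-0.006 -0.036  0.199]
 [ 0.    -0.033  0.194]
 [-0.006 -0.032  0.194]
 [ 0.008 -0.03   0.181]]
[[ 0.964  0.266 -0.   ]
 [ 0.266 -0.964  0.002]
 [-0.    -0.002 -1.   ]]
```

```bash
python3 -m creep '[[0,0,0,0,0,0.102,-1],[0,0,0,0,0,0.102,-1],[0,0,0,0,0,0.102,-1],[0.7,-1,0,0,0,0,-1],[0.7,-1,0,0,0,0,-1],[0.7,-1,0,0,0,0,-1],[0.7,-1,0,0,0,0,-1],[0.7,-1,0,0,0,0,-1],[0.7,-1,0,0,0,0,-1],[0.7,-1,0,0,0,0,-1],[0.7,-1,0,0,0,0,-1],[0.7,-1,0,0,0,0,-1]]' 80
cat >> h.py <<'E'
def go(target,yaw):
    """shift in tool axes (units of 30 mm) and turn (units 1.5 rad) to reach target pos, tool down with x at yaw (deg)"""
    s=arm.observe(); A=R.from_rotvec(s['eef_rot']); c,n=np.cos(np.radians(yaw)),np.sin(np.radians(yaw))
    W=R.from_matrix(np.array([[c,n,0],[n,-c,0],[0,0,-1]]))
    print('t',s['t'],'pos',s['tool_pos'].round(4),'F',s['ft_force'].round(2),'w',round(s['gripper_width'],4),'gf',round(s['grasp_force'],1))
    print('shift',(A.inv().apply(np.array(target)-s['tool_pos'])/.03).round(3),'turn',((A.inv()*W).as_rotvec()/1.5).round(4))
E
python3 -c "
from h import *
go([.4625,-.323,.1],-10.9)"
```

```text
t: 1.6
tool_pos: [0.4032, -0.3721, 0.231]
eef_rot: [-3.127, 0.298, 0.001]
ft_force: [-0.2, -0.6, 0.4]
gripper_width: 0.0855
grasp_force: 0.0
t 1.6 pos [ 0.4032 -0.3721  0.231 ] F [-0.23 -0.62  0.44] w 0.0855 gf 0.0
shift [ 1.635 -1.981  4.365] turn [-0.0002  0.0004 -0.    ]
```

```bash
python3 -m creep '[[0.8,-1,0.5,0,0,0,-1],[0.8,-0.98,0.8,0,0,0,-1],[0.035,0,1,0,0,0,-1],[0,0,1,0,0,0,-1],[0,0,1,0,0,0,-1],[0,0,0,0,0,0,-1]]'
python3 - <<'E'
from h import *
go([.4625,-.323,.002],-10.9)
a,_=snap('scene','s2');b,_=snap('top','t2')
o=np.hstack([cv2.resize(a[190:340,120:270],(450,450),interpolation=2),cv2.resize(b[130:240,310:390],(327,450),interpolation=2)])[:,:,::-1]
cv2.imwrite('pics/crop2.png',o)
E
```

```text
t: 2.35
tool_pos: [0.4605, -0.3231, 0.1002]
eef_rot: [-3.125, 0.298, 0.007]
ft_force: [-0.5, 0.3, 0.9]
gripper_width: 0.0852
grasp_force: 0.0
t 2.35 pos [ 0.4605 -0.3231  0.1002] F [-0.52  0.31  0.93] w 0.0852 gf 0.0
shift [ 0.08  -0.009  3.272] turn [-0.0014  0.0032  0.0002]
```

View pics/crop2.png

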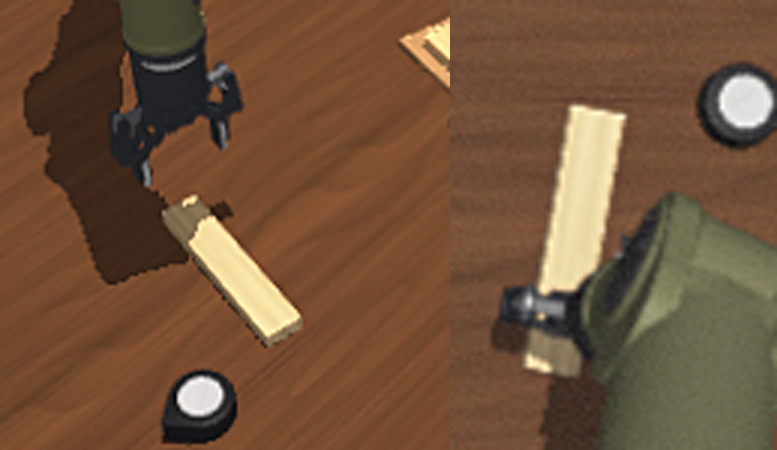

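The open fingers straddle the caul's near end (crop 140–225, 150–210), lined up with its length. Now down and grip.

```bash
python3 -m creep '[[0.06,0,1,0,0,0,-1],[0,0,1,0,0,0,-1],[0,0,0.8,0,0,0,-1],[0,0,0.3,0,0,0,-1],[0,0,0.15,0,0,0,-1],[0,0,0,0,0,0,-1]]'; python3 -m creep '[[0,0,0,0,0,0,1],[0,0,0,0,0,0,1],[0,0,0,0,0,0,1],[0,0,0,0,0,0,1],[0,0,0,0,0,0,1],[0,0,0,0,0,0,1],[0,0,0,0,0,0,1],[0,0,0,0,0,0,1]]' 80
```

```text
t: 3.2
tool_pos: [0.4643, -0.3248, 0.0056]
eef_rot: [3.127, -0.298, 0.002]
ft_force: [-0.4, -0.4, -0.4]
gripper_width: 0.0854
grasp_force: 0.0
t: 4.2
tool_pos: [0.4642, -0.3247, 0.0057]
eef_rot: [3.127, -0.298, 0.002]
ft_force: [-0.2, 0.2, 6.3]
gripper_width: 0.0418
grasp_force: 81.8
```

```bash
python3 -m creep '[[0,0,-0.5,0,0,0,1],[0,0,-0.7,0,0,0,1],[0,0,-0.7,0,0,0,1],[0,0,-0.6,0,0,0,1],[0,0,0,0,0,0,1]]'
python3 - <<'E'
from h import *
a=np.radians(-14.3);J=np.array([[np.cos(a),-np.sin(a)],[np.sin(a),np.cos(a)]]);o=np.array([.614,.130])
for yy in(-.2,-.1,0): 
    p=o+J@[-.073,yy]; print(yy,p); go([*p,.0647],-14.3)
b,d=snap('top','t3'); s,_=snap('scene','s3')
cv2.imwrite('pics/crop3.png',np.hstack([cv2.resize(s[150:320,120:320],(480,408),interpolation=2),cv2.resize(b[130:240,310:390],(297,408),interpolation=2)])[:,:,::-1])
# caul top points, far end
P=px('top','t3',[(u,v) for v in range(150,200) for u in range(328,360)]);k=(P[:,2]>.05)&(P[:,2]<.11)
Q=P[k];A=np.c_[Q[:,:2],np.ones(len(Q))];c=np.linalg.lstsq(A,Q[:,2],rcond=None)[0];print(len(Q),c,Q.mean(0),Q[:,0].max())
E
```

```text
t: 4.82
tool_pos: [0.4646, -0.325, 0.0817]
eef_rot: [3.126, -0.298, 0.004]
ft_force: [-0.0, -0.5, -1.0]
gripper_width: 0.042
grasp_force: 81.0
-0.2 [ 0.49386205 -0.04577222]
t 4.825 pos [ 0.4646 -0.325   0.0817] F [-0.   -0.47 -1.02] w 0.042 gf 81.0
shift [-0.804 -9.325  0.551] turn [ 0.0008 -0.002   0.0395]
-0.1 [0.51856195 0.05112935]
t 4.825 pos [ 0.4646 -0.325   0.0817] F [-0.   -0.47 -1.02] w 0.042 gf 81.0
shift [ -0.607 -12.653   0.548] turn [ 0.0008 -0.002   0.0395]
0 [0.54326185 0.14803093]
t 4.825 pos [ 0.4646 -0.325   0.0817] F [-0.   -0.47 -1.02] w 0.042 gf 81.0
shift [ -0.409 -15.98    0.544] turn [ 0.0008 -0.002   0.0395]
625 [-0.01585122 -0.07714617  0.07731658] [ 0.5739279  -0.34307643  0.09468616] 0.6463636314068917
```

View pics/crop3.png

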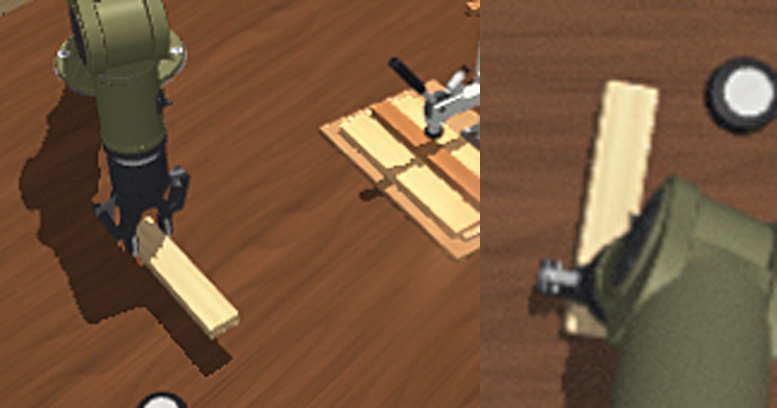

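The caul is lifted level and gripped across its near end. Now I'll carry it to the jig's front.

```bash
python3 -m creep '[[0,-0.3,0,0,0,0.0395,1],[0,-0.9,0,0,0,0,1],[-0.1,-1,0,0,0,0,1],[-0.1,-1,0,0,0,0,1],[-0.1,-1,0,0,0,0,1],[-0.1,-1,0,0,0,0,1],[0,-1,0,0,0,0,1],[0,-1,0,0,0,0,1],[0,-1,0,0,0,0,1],[0,-0.8,0,0,0,0,1],[0,-0.3,0,0,0,0,1],[0,0,0,0,0,0,1]]'
python3 - <<'E'
from h import *
a=np.radians(-14.3);J=np.array([[np.cos(a),-np.sin(a)],[np.sin(a),np.cos(a)]]);o=np.array([.614,.130])
go([*(o+J@[-.073,-.2]),.0617],-14.3)
go([*(o+J@[-.073,0]),.0617],-14.3)
b,d=snap('top','t4'); s,_=snap('scene','s4')
cv2.imwrite('pics/crop4.png',np.hstack([cv2.resize(s[150:290,170:370],(457,320),interpolation=2),cv2.resize(b[95:235,140:290],(343,320),interpolation=2)])[:,:,::-1])
cv2.imwrite('pics/crop4b.png',cv2.resize(b[100:240,140:300],(800,700))[:600])
E
```

```text
t: 6.42
tool_pos: [0.5202, -0.0509, 0.0793]
eef_rot: [3.117, -0.389, -0.002]
ft_force: [-0.2, -0.1, -0.7]
gripper_width: 0.0419
grasp_force: 81.0
t 6.425 pos [ 0.5202 -0.0509  0.0793] F [-0.21 -0.1  -0.72] w 0.0419 gf 81.0
shift [-0.892  0.048  0.587] turn [0.0002 0.0007 0.0006]
t 6.425 pos [ 0.5202 -0.0509  0.0793] F [-0.21 -0.1  -0.72] w 0.0419 gf 81.0
shift [-0.885 -6.618  0.585] turn [0.0002 0.0007 0.0006]
```

View pics/crop4.png

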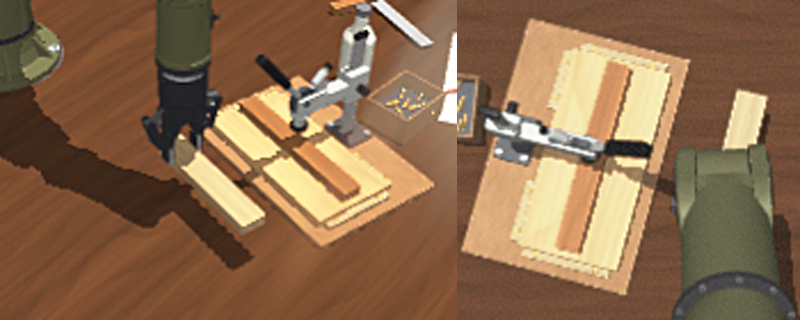

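The caul is held clear at the jig's front, with its far end at top px (262,134)–(276,137). Next I'll check the caul's pose in hand and the wrist's clearance to the lever.

Run:
```python
from h import *
a=np.radians(-14.3);J=np.array([[np.cos(a),-np.sin(a)],[np.sin(a),np.cos(a)]]);o=np.array([.614,.130])
s=arm.observe()['tool_pos']; loc=lambda P:np.c_[(P[:,:2]-s[:2])@J,P[:,2]]
print('far corners rel tcp',loc(px('top','t4',[(262.2,134.2),(275.8,137.2)],z=.0936)).round(4))
for n,U in(('top',[(u,v) for v in range(130,235) for u in range(200,330)]),('scene',[(u,v) for v in range(20,290,2) for u in range(150,330,2)])):
    P=px(n,{'top':'t4','scene':'s4'}[n],U);L=loc(P)
    k=(L[:,2]>.08)&(L[:,2]<.105)&(L[:,0]>.04)&(L[:,0]<.18)&(abs(L[:,1])<.04)
    Q=L[k]; A=np.c_[Q[:,:2],np.ones(len(Q))]; print(n,len(Q),np.linalg.lstsq(A,Q[:,2],rcond=None)[0].round(4),Q.max(0).round(3))
    for x0 in(.05,.08,.11,.13): q=Q[abs(Q[:,0]-x0)<.015]; print(x0,q[:,1].min().round(4) if len(q) else 0,q[:,1].max().round(4) if len(q) else 0,len(q))
    for z0 in np.arange(.13,.40,.03):
        q=L[(abs(L[:,2]-z0)<.015)&(abs(L[:,0])<.2)&(abs(L[:,1])<.15)]
        if len(q): print('z',z0.round(2),'x',q[:,0].min().round(3),q[:,0].max().round(3),'y',q[:,1].min().round(3),q[:,1].max().round(3))
```

```text
far corners rel tcp [[ 0.1807  0.0241  0.0936]
 [ 0.1823 -0.0204  0.0936]]
top 325 [-0.0105  0.0062  0.0937] [0.18  0.025 0.096]
0.05 0 0 0
0.08 0 0 0
0.11 -0.0214 0.0234 91
0.13 -0.0214 0.0245 131
z 0.19 x -0.015 0.004 y 0.059 0.067
z 0.22 x 0.034 0.057 y 0.123 0.15
z 0.25 x 0.034 0.056 y 0.103 0.134
scene 109 [-0.0066  0.123   0.0932] [0.178 0.025 0.096]
0.05 -0.0217 0.0183 17
0.08 -0.0221 0.0169 23
0.11 -0.0204 0.0236 23
0.13 -0.0218 0.0239 26
z 0.13 x -0.009 0.012 y -0.048 0.054
z 0.16 x -0.015 0.018 y -0.062 0.063
z 0.19 x -0.01 0.057 y -0.066 0.15
z 0.22 x -0.008 0.057 y -0.038 0.148
z 0.25 x -0.01 0.058 y -0.038 0.13
z 0.28 x -0.018 0.042 y -0.04 0.033
z 0.31 x -0.003 0.039 y -0.038 0.03
z 0.34 x -0.002 0.039 y -0.039 0.042
z 0.37 x -0.002 0.04 y -0.039 0.025
z 0.4 x -0.015 0.041 y -0.051 0.038
```

```bash
python3 -m creep '[[-0.4,0,0.3,0,0,0,1],[-0.43,0,0.34,0,0,0,1],[0,-0.5,0,0,0,0,1],[0,-0.8,0,0,0,0,1],[0,-0.8,0,0,0,0,1],[0,-0.8,0,0,0,0,1],[0,-0.7,0,0,0,0,1],[0,0,0,0,0,0,1]]'
python3 - <<'E'
from h import *
a=np.radians(-14.3);J=np.array([[np.cos(a),-np.sin(a)],[np.sin(a),np.cos(a)]]);o=np.array([.614,.130])
go([*(o+J@[-.0715,-.0015]),.06],-14.3)
E
```

```text
t: 7.52
tool_pos: [0.5242, 0.062, 0.061]
eef_rot: [-3.116, 0.386, -0.002]
ft_force: [-0.5, -0.8, -1.3]
gripper_width: 0.0419
grasp_force: 81.1
t 7.525 pos [0.5242 0.062  0.061 ] F [-0.5  -0.79 -1.33] w 0.0419 gf 81.1
shift [-0.035 -2.884  0.038] turn [-0.0011 -0.0008  0.0019]
```

```bash
python3 -m creep '[[-0.03,-0.5,0.03,0,0,0.001,1],[0,-0.6,0,0,0,0,1],[0,-0.6,0,0,0,0,1],[0,-0.6,0,0,0,0,1],[0,-0.4,0,0,0,0,1],[0,-0.18,0,0,0,0,1],[0,0,0,0,0,0,1],[0,0,0,0,0,0,1]]'
python3 - <<'E'
from h import *
a=np.radians(-14.3);J=np.array([[np.cos(a),-np.sin(a)],[np.sin(a),np.cos(a)]]);o=np.array([.614,.130])
go([*(o+J@[-.0715,-.0015]),.0557],-14.3)
b,d=snap('top','t5'); s,_=snap('scene','s5')
cv2.imwrite('pics/crop5.png',np.hstack([cv2.resize(s[150:260,230:370],(458,360),interpolation=2),cv2.resize(b[95:235,130:260],(334,360),interpolation=2)])[:,:,::-1])
E
```

```text
t: 8.52
tool_pos: [0.5435, 0.1429, 0.0597]
eef_rot: [3.116, -0.395, -0.0]
ft_force: [-0.7, -0.0, -0.2]
gripper_width: 0.0419
grasp_force: 81.1
t 8.525 pos [0.5435 0.1429 0.0597] F [-0.71 -0.01 -0.21] w 0.0419 gf 81.1
shift [ 0.    -0.114  0.132] turn [ 0.0004  0.0001 -0.0015]
```

View pics/crop5.png

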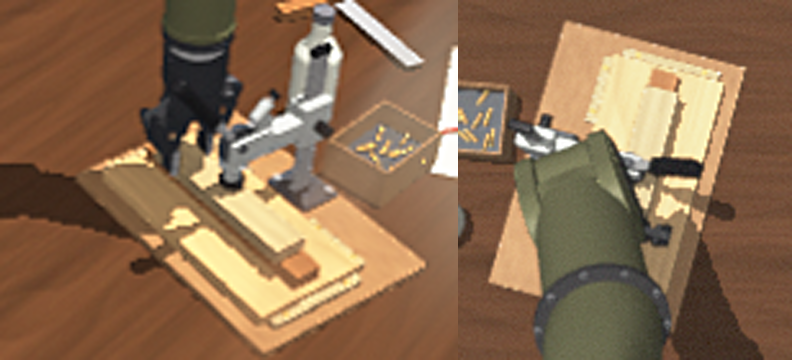

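The caul is over the batten and under the foot. The batten end shows evenly beyond it at top px (217,125). I'll shift the last 3 mm, then lower.

```bash
python3 -m creep '[[0,-0.11,0,0,0,-0.001,1],[0,0,0.05,0,0,0,1],[0,0,0.05,0,0,0,1],[0,0,0.03,0,0,0,1],[0,0,0.03,0,0,0,1],[0,0,0,0,0,0,1],[0,0,0,0,0,0,1]]'
```

```text
t: 9.5
tool_pos: [0.5443, 0.1469, 0.0557]
eef_rot: [-3.117, 0.391, -0.001]
ft_force: [-2.4, -0.8, 7.0]
gripper_width: 0.0418
grasp_force: 82.1
```

```bash
python3 -m creep '[[0,0,0,0,0,0,-1],[0,0,0,0,0,0,-1],[0,0,0,0,0,0,-1],[0,0,0,0,0,0,-1],[0,0,0,0,0,0,-1],[0,0,0,0,0,0,-1]]'; python3 -m creep '[[0,0,-0.5,0,0,0,-1],[0,0,-1,0,0,0,-1],[0,0,-1,0,0,0,-1],[-0.5,0,-1,0,0,0,-1],[-1,0,-1,0,0,0,-1],[-1,0,-1,0,0,0,0],[-1,0,-1,0,0,0,1],[-1,1,-1,0,0,0,1],[-0.5,1,0,0,0,0,1],[0,1,0,0,0,0,1],[0,0,0,0,0,0,1]]'
python3 - <<'E'
from h import *
go([.614,.130,.3],-14.3)
b,d=snap('top','t6'); s,_=snap('scene','s6')
cv2.imwrite('pics/crop6.png',np.hstack([cv2.resize(s[150:260,230:370],(420,330),interpolation=2),cv2.resize(b[100:210,150:260],(330,330),interpolation=2)])[:,:,::-1])
E
```

```text
t: 10.25
tool_pos: [0.5444, 0.1469, 0.0549]
eef_rot: [-3.117, 0.391, 0.0]
ft_force: [-0.8, -1.7, -0.6]
gripper_width: 0.0852
grasp_force: 0.0
t: 11.62
tool_pos: [0.3762, 0.095, 0.2811]
eef_rot: [-3.116, 0.396, -0.003]
ft_force: [1.1, -0.3, -0.3]
gripper_width: 0.0001
grasp_force: 0.0
t 11.625 pos [0.3762 0.095  0.2811] F [ 1.15 -0.29 -0.29] w 0.0001 gf 0.0
shift [ 7.386 -3.111 -0.615] turn [-0.0002 -0.0012 -0.0019]
```

View pics/crop6.png

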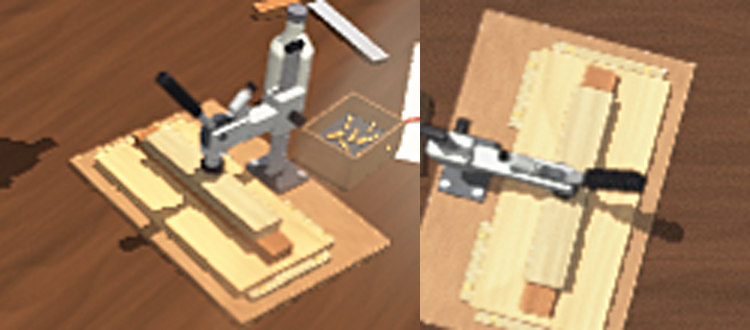

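The caul lies flat on the batten with batten showing at both ends: far end at crop (600,78), near end at (540,300). Check centring, then plan the lever approach.

Run:
```python
from h import *
a=np.radians(-14.3);J=np.array([[np.cos(a),-np.sin(a)],[np.sin(a),np.cos(a)]]);o=np.array([.614,.130])
loc=lambda P:np.c_[(P[:,:2]-o)@J,P[:,2]]
f=lambda L:[((u-420)/3+150-.33,v/3+100-.33) for u,v in L]
print(loc(px('top','t6',f([(584,86),(613,92),(526,286),(563,291)]),z=.07)).round(4))
b=cv2.imread('pics/t6.png');P=px('top','t6',[(u,v) for v in range(115,210) for u in range(175,230)]);L=loc(P)
k=(L[:,2]>.064)&(L[:,2]<.077)&(abs(L[:,0])<.15)&(abs(L[:,1])<.04);Q=L[k];print(len(Q),Q.min(0),Q.max(0),np.linalg.lstsq(np.c_[Q[:,:2],np.ones(len(Q))],Q[:,2],rcond=None)[0])
k=(L[:,1]<-.035)&(L[:,1]>-.09)&(L[:,2]>.15)&(abs(L[:,0])<.006);Q=L[k];p=np.polyfit(Q[:,1],Q[:,2],1);print('handle angle',np.arctan(-p[0]),L[k][:,0].mean())
for th in(.15,.3,.44,.64,.84,1.04,1.1,1.15):
    A=1-th; y=-.115*np.cos(A)+.008*np.sin(A); print(th,round(y,4),round(.138+.115*np.sin(A)+.008*np.cos(A),4))
s=arm.observe()['tool_pos'];print('tcp in jig',loc(s[None]))
```

```text
[[ 0.1107  0.0119  0.07  ]
 [ 0.1123 -0.0203  0.07  ]
 [-0.1146  0.0144  0.07  ]
 [-0.1097 -0.0253  0.07  ]]
795 [-0.10893293 -0.0254462   0.06405973] [0.11119238 0.0233908  0.07436139] [-0.00101115  0.00514215  0.06882462]
handle angle 0.8827287828993523 -7.046815054795514e-05
0.15 -0.0699 0.2297
0.3 -0.0828 0.2182
0.44 -0.0932 0.2059
0.64 -0.1048 0.186
0.84 -0.1123 0.1642
1.04 -0.1152 0.1414
1.1 -0.1152 0.1345
1.15 -0.1149 0.1287
tcp in jig [[-0.22153731 -0.09041957  0.28074178]]
```

```bash
python3 -m creep '[[0.4,-0.1,0,0,0,0,1],[0.9,-0.1,0,0,0,-0.001,1],[1,0,0,0,0,-0.001,1],[1,0,0,0,0,0,1],[1,0,0,0,0,0,1],[1,0,0,0,0,0,1],[1,0,0,0,0,0,1],[0.7,0,0,0,0,0,1],[0.3,0,0,0,0,0,1],[0,0,0,0,0,0,1]]' 80
cat >> h.py <<'E'
def jl():
    a=np.radians(-14.3);J=np.array([[np.cos(a),-np.sin(a)],[np.sin(a),np.cos(a)]]);o=np.array([.614,.130])
    s=arm.observe();p=s['tool_pos'];f=s['ft_force'];print('t',round(s['t'],2),'jig',((p[:2]-o)@J).round(4),p[2].round(4),'F',f.round(1),'yaw',R.from_rotvec(s['eef_rot']).as_matrix()[:,0].round(3))
E
python3 -c "
from h import *
jl()"
```

```text
t: 12.98
tool_pos: [0.591, 0.0493, 0.2791]
eef_rot: [3.118, -0.386, -0.002]
ft_force: [-0.7, 0.1, 0.8]
gripper_width: 0.0002
grasp_force: 0.0
t 12.97 jig [-0.0023 -0.0839] 0.2791 F [-0.7  0.1  0.8] yaw [ 0.97  -0.244 -0.001]
```

```bash
python3 -m creep '[[0.07,0,0.5,0,0,0,1],[0,0,0.5,0,0,0,1],[0,0,0.3,0,0,0,1],[0,0,0.1,0,0,0,1],[0,0,0,0,0,0,1]]'; python3 -m creep '[[0,0.07,0.15,0,0,0,1],[0,0.12,0.15,0,0,0,1],[0,0.12,0.15,0,0,0,1],[0,0,0,0,0,0,1]]'; python3 -c "
from h import *
jl()"
```

```text
t: 13.6
tool_pos: [0.5925, 0.0488, 0.2377]
eef_rot: [-3.118, 0.385, 0.001]
ft_force: [0.2, -0.0, 0.4]
gripper_width: -0.0001
grasp_force: 0.0
t: 14.1
tool_pos: [0.5906, 0.0394, 0.2245]
eef_rot: [-3.117, 0.387, -0.001]
ft_force: [0.3, 1.8, 3.6]
gripper_width: -0.0001
grasp_force: 1.6
t 14.1 jig [-0.0003 -0.0936] 0.2245 F [0.3 1.8 3.6] yaw [ 0.97  -0.244  0.001]
```

```bash
python3 -m creep '[[0,0,0.12,0,0,0,1],[0,0.03,0.12,0,0,0,1]]';python3 -m creep '[[0,0.03,0.12,0,0,0,1],[0,0.03,0.12,0,0,0,1]]';python3 -m creep '[[0,0.03,0.12,0,0,0,1],[0,0.03,0.12,0,0,0,1]]';python3 -m creep '[[0,0.03,0.12,0,0,0,1],[0,0.03,0.12,0,0,0,1]]';python3 -m creep '[[0,0.03,0.12,0,0,0,1],[0,0.03,0.12,0,0,0,1]]'; python3 -c "
from h import *
jl()"
```

```text
t: 14.35
tool_pos: [0.5906, 0.0384, 0.2176]
eef_rot: [3.118, -0.386, 0.002]
ft_force: [-0.6, -0.3, 8.0]
gripper_width: -0.0002
grasp_force: 3.2
t: 14.6
tool_pos: [0.5907, 0.0368, 0.2114]
eef_rot: [-3.117, 0.386, -0.005]
ft_force: [-1.1, 0.6, 15.3]
gripper_width: -0.0001
grasp_force: 6.3
t: 14.85
tool_pos: [0.589, 0.0347, 0.2023]
eef_rot: [3.117, -0.386, -0.001]
ft_force: [-0.4, -0.6, 3.7]
gripper_width: -0.0001
grasp_force: 1.4
t: 15.1
tool_pos: [0.5889, 0.033, 0.1954]
eef_rot: [3.117, -0.387, -0.0]
ft_force: [-1.3, -0.3, 7.9]
gripper_width: 0.0002
grasp_force: 3.2
t: 15.35
tool_pos: [0.5885, 0.0307, 0.1892]
eef_rot: [3.117, -0.387, 0.001]
ft_force: [0.1, -1.1, 2.0]
gripper_width: 0.0002
grasp_force: 0.0
t 15.35 jig [-0.0002 -0.1025] 0.1892 F [ 0.1 -1.1  2. ] yaw [ 0.97  -0.245  0.001]
```

```bash
cat >> h.py <<'E'
def lev(fn):
    a=np.radians(-14.3);J=np.array([[np.cos(a),-np.sin(a)],[np.sin(a),np.cos(a)]]);o=np.array([.614,.130])
    snap('scene',fn); snap('top',fn+'t')
    for n,g,U in(('scene',fn,[(u,v) for v in range(150,240) for u in range(260,330)]),('top',fn+'t',[(u,v) for v in range(130,190) for u in range(180,250)])):
        P=px(n,g,U);L=np.c_[(P[:,:2]-o)@J,P[:,2]]
        im=cv2.imread(f'pics/{g}.png');dark=np.array([im[v,u].max()<75 for u,v in U])
        k=dark&(L[:,1]<-.05)&(L[:,1]>-.17)&(L[:,2]>.115)&(L[:,2]<.25)&(abs(L[:,0])<.013)
        Q=L[k]
        b=[(round(y,2),Q[abs(Q[:,1]-y)<.006][:,2].round(3).tolist()[:6]) for y in np.arange(-.16,-.05,.012)]
        print(n,b)
E
python3 -c "
from h import *
lev('l1')"
```

```text
scene [(np.float64(-0.16), []), (np.float64(-0.15), [0.191]), (np.float64(-0.14), [0.244, 0.248, 0.248, 0.247, 0.241, 0.241]), (np.float64(-0.12), [0.245, 0.246, 0.244, 0.245, 0.246, 0.247]), (np.float64(-0.11), [0.247, 0.249, 0.245, 0.248, 0.243, 0.246]), (np.float64(-0.1), [0.249, 0.248, 0.247, 0.243, 0.243, 0.242]), (np.float64(-0.09), [0.246, 0.244, 0.243, 0.243, 0.24, 0.183]), (np.float64(-0.08), [0.249, 0.248, 0.248, 0.246, 0.245, 0.246]), (np.float64(-0.06), [0.249, 0.173, 0.172, 0.17, 0.175, 0.174]), (np.float64(-0.05), [0.166])]
top [(np.float64(-0.16), []), (np.float64(-0.15), []), (np.float64(-0.14), []), (np.float64(-0.12), []), (np.float64(-0.11), []), (np.float64(-0.1), []), (np.float64(-0.09), []), (np.float64(-0.08), []), (np.float64(-0.06), []), (np.float64(-0.05), [])]
```

The depth gives the handle at about 0.33 rad above level, so θ≈0.66, which agrees with two clicks felt. Going on to the third.

```bash
python3 -m creep '[[0,0.03,0.12,0,0,0,1],[0,0.03,0.12,0,0,0,1]]';python3 -m creep '[[0,0.03,0.12,0,0,0,1],[0,0.03,0.12,0,0,0,1]]';python3 -m creep '[[0,0.03,0.1,0,0,0,1]]';python3 -m creep '[[0,0.03,0.1,0,0,0,1]]';python3 -m creep '[[0,0.03,0.1,0,0,0,1]]';python3 -m creep '[[0,0.03,0.1,0,0,0,1]]'; python3 -c "
from h import *
jl()"
```

```text
t: 15.7
tool_pos: [0.5877, 0.0299, 0.1805]
eef_rot: [3.118, -0.386, -0.001]
ft_force: [-0.1, -0.3, 0.4]
gripper_width: -0.0003
grasp_force: 0.3
t: 15.95
tool_pos: [0.5874, 0.028, 0.1741]
eef_rot: [-3.118, 0.386, 0.0]
ft_force: [-2.9, 0.5, 7.4]
gripper_width: -0.0
grasp_force: 3.3
t: 16.08
tool_pos: [0.5874, 0.0272, 0.171]
eef_rot: [-3.118, 0.386, -0.001]
ft_force: [-1.1, 0.1, 4.4]
gripper_width: 0.0001
grasp_force: 2.4
t: 16.2
tool_pos: [0.5873, 0.0266, 0.1683]
eef_rot: [-3.117, 0.386, -0.001]
ft_force: [-2.2, 0.3, 8.6]
gripper_width: 0.0002
grasp_force: 4.2
t: 16.32
tool_pos: [0.5871, 0.026, 0.1657]
eef_rot: [-3.117, 0.386, -0.002]
ft_force: [-2.7, 1.2, 11.9]
gripper_width: -0.0003
grasp_force: 5.6
t: 16.45
tool_pos: [0.5871, 0.0253, 0.163]
eef_rot: [-3.117, 0.385, -0.002]
ft_force: [0.8, 1.1, 0.2]
gripper_width: 0.0003
grasp_force: 0.0
t 16.45 jig [-0.0002 -0.1081] 0.163 F [0.8 1.1 0.2] yaw [ 0.97  -0.243  0.001]
```

Third click was at z≈0.164, as predicted. The fourth should come at about 0.141.

```bash
python3 -m creep '[[0,0.03,0.12,0,0,0,1],[0,0.03,0.12,0,0,0,1],[0,0.03,0.1,0,0,0,1]]';python3 -m creep '[[0,0.03,0.1,0,0,0,1],[0,0.03,0.1,0,0,0,1]]';python3 -m creep '[[0,0.03,0.08,0,0,0,1]]';python3 -m creep '[[0,0,0.08,0,0,0,1]]';python3 -m creep '[[0,0,0.06,0,0,0,1]]';  python3 -c "
from h import *
jl()"
```

```text
t: 16.82
tool_pos: [0.5863, 0.0226, 0.1518]
eef_rot: [-3.117, 0.385, -0.001]
ft_force: [-0.8, 2.7, 5.5]
gripper_width: 0.0003
grasp_force: 2.9
t: 17.08
tool_pos: [0.5861, 0.0211, 0.146]
eef_rot: [-3.117, 0.385, -0.002]
ft_force: [-0.1, 4.3, 7.4]
gripper_width: 0.0002
grasp_force: 3.5
t: 17.2
tool_pos: [0.5861, 0.0209, 0.144]
eef_rot: [-3.116, 0.384, -0.002]
ft_force: [-0.5, 5.5, 10.2]
gripper_width: -0.0002
grasp_force: 5.1
t: 17.32
tool_pos: [0.5861, 0.0209, 0.142]
eef_rot: [-3.116, 0.384, -0.003]
ft_force: [-2.6, 5.1, 13.7]
gripper_width: 0.0
grasp_force: 6.4
t: 17.45
tool_pos: [0.5861, 0.0209, 0.1405]
eef_rot: [-3.116, 0.384, -0.003]
ft_force: [-2.0, 4.4, 14.9]
gripper_width: 0.0001
grasp_force: 7.3
t 17.45 jig [-1.000e-04 -1.126e-01] 0.1405 F [-2.   4.4 14.9] yaw [ 0.97  -0.243  0.002]
```

```bash
python3 -m creep '[[0,0,0.04,0,0,0,1]]';python3 -m creep '[[0,0,0.04,0,0,0,1]]'
```

```text
t: 17.58
tool_pos: [0.5861, 0.0209, 0.1395]
eef_rot: [-3.116, 0.384, -0.003]
ft_force: [-2.8, 4.1, 16.5]
gripper_width: 0.0001
grasp_force: 7.8
t: 17.7
tool_pos: [0.5854, 0.0193, 0.137]
eef_rot: [3.118, -0.386, 0.001]
ft_force: [0.2, -0.1, -0.5]
gripper_width: 0.0001
grasp_force: 0.2
```

Fourth click passed: 16.5 N fell to about 0. Now I'll settle into a steady light press.

```bash
python3 -m creep '[[0,0,0.05,0,0,0,1],[0,0,0,0,0,0,1]]';python3 -m creep '[[0,0,0.04,0,0,0,1],[0,0,0,0,0,0,1]]'
```

```text
t: 17.95
tool_pos: [0.5851, 0.0189, 0.1347]
eef_rot: [3.117, -0.387, -0.001]
ft_force: [-0.8, 0.1, -0.4]
gripper_width: -0.0
grasp_force: 0.0
t: 18.2
tool_pos: [0.5852, 0.019, 0.1339]
eef_rot: [3.117, -0.386, -0.001]
ft_force: [-0.2, -1.0, 0.4]
gripper_width: -0.0002
grasp_force: 0.3
```

```bash
python3 -m creep '[[0,0,0.05,0,0,0,1],[0,0,0,0,0,0,1]]';python3 -m creep '[[0,0,0.05,0,0,0,1],[0,0,0,0,0,0,1]]'
```

```text
t: 18.45
tool_pos: [0.5852, 0.0191, 0.1325]
eef_rot: [3.117, -0.386, -0.0]
ft_force: [-0.8, -1.0, 1.9]
gripper_width: 0.0
grasp_force: 1.1
t: 18.7
tool_pos: [0.5853, 0.0192, 0.1312]
eef_rot: [3.118, -0.386, -0.0]
ft_force: [-1.4, -0.7, 3.6]
gripper_width: -0.0002
grasp_force: 2.1
```

```bash
python3 -m creep '[[0,0,0.05,0,0,0,1],[0,0,0,0,0,0,1],[0,0,0,0,0,0,1]]'; python3 -m creep '[[0,0,0,0,0,0,1],[0,0,0,0,0,0,1],[0,0,0,0,0,0,1],[0,0,0,0,0,0,1]]'
python3 - <<'E'
from h import *
b,d=snap('top','t9'); s,_=snap('scene','s9')
cv2.imwrite('pics/crop9.png',np.hstack([cv2.resize(s[150:260,230:370],(458,360),interpolation=2),cv2.resize(b[95:235,130:260],(334,360),interpolation=2)])[:,:,::-1])
E
```

```text
t: 19.08
tool_pos: [0.5853, 0.0193, 0.1297]
eef_rot: [3.118, -0.386, 0.0]
ft_force: [-2.1, -1.0, 4.9]
gripper_width: -0.0001
grasp_force: 2.7
t: 19.58
tool_pos: [0.5853, 0.0193, 0.1297]
eef_rot: [3.118, -0.386, -0.0]
ft_force: [-1.7, -1.2, 5.2]
gripper_width: -0.0001
grasp_force: 2.7
```

View pics/crop9.png

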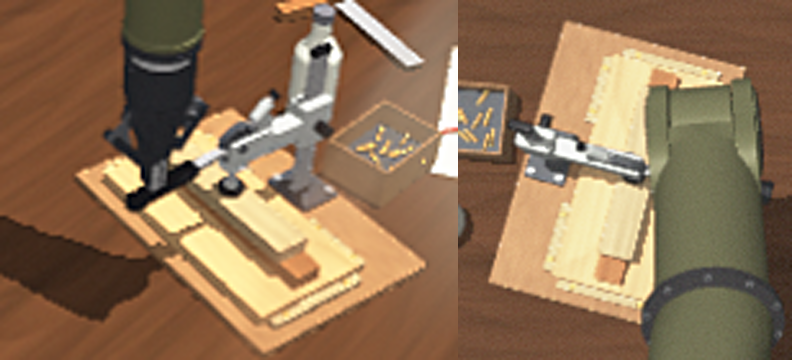

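The shut fingers press on the grip at crop (155,190), with the handle about level. The foot sits on the caul at (232,185), and the caul lies flat and centred on the batten. The push holds steady at 5 N, so I'm handing in.

```bash
python3 -c "
from cell import arm
print(arm.close_job())"
```

```text
the job is handed in; nothing more can be done
None
```

The caul lies flat on the batten, centred under the foot to within about 2 mm; the lever is four clicks down with the gripper still pressing at about 5 N, the bottle, box and tape were left alone, and the job was handed in at about 20 s (no verdict was returned).

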